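Pick a bearing from a lidded, tilted stock tub

ROBOT

A 6-joint arm with a two-finger parallel gripper is mounted at the origin on the work surface. World frame = base frame: x ahead of the robot, y to its left, z up, the work surface at z = 0. Lengths are in m, angles in rad, forces in N, time in s.
With the tool pointing down it reaches from about 0.3 to 0.85 m from the base axis. Payload 5.4 kg.
Tool frame: the origin (TCP) lies at the very end of the fingers, on their centre line; the grasp point (between the pads) lies arm.grip_depth behind it (arm.grip_depth is the distance from the TCP to the grasp point, in m); x points along the fingers, y is the direction in which the jaws open and shut, and the axes are right-handed (so a half turn about x gives the same grasp; the last joint's range is limited). The gripper opens to 85 mm and grips with 20 to 120 N. Pads are 22 mm wide; open, the fingers measure 114 mm over their backs; the gripper's body (76 mm by 85 mm) begins 54 mm behind the grasp point. The pads swing forward as they close: fully open they stand 13 mm farther back than shut.
Start: joints at [-1.423, 0.158, 1.597, -0, 1.386, -0.21], TCP at [0.201, -0.539, 0.231] pointing down, gripper open.
Joint ranges: [-2.91, 2.91], [-0.94, 2.29], [0.18, 2.7], [-1.29, 4.43], [0.17, 2.64], [-3, 3]. Speed limits (rad/s): [2.57, 2.57, 3.14, 3.14, 3.14, 3.14].

INTERFACE

Orientations are given as a unit quaternion [w, x, y, z].
In Python, from station import arm, cams, job_done, spotter gives the robot as it stands. Calls block until the motion is done:
- arm.movep(position, orientation): joint-space move of the TCP to a pose.
- arm.movel(position, velocity=0.15, ori=None, f_stop=None): straight line of the TCP; ori=None keeps the orientation; velocity is the mean speed in m/s. With f_stop (N) it stops when the force on the tool has changed by that much, and returns True; else False.
- arm.move_j(angles): joint-space move.
- arm.set_gripper(opening, grip_force=None): opening from 0.0 (shut) to 1.0 (fully open); grip_force is the grip in N (None keeps the last); returns when the fingers have stopped.
- arm.dwell(seconds).
- arm.inverse_kinematics(position, orientation): joint angles nearest the present ones, or None.
- arm.read_state(): the state.
- cams.read_camera(name): name is "side" or "top"; returns a dict with "image" (400x640x3 uint8, blue, green, red), "fovy" (degrees; the focal length in pixels is half the picture's height over the tangent of half this angle, whatever the lens; pixels are square), "cx", "cy" (the principal point, pixels), "k1" (the pictures are not rectified: a ray, as slopes to the right and down, at radius r is drawn at 1 + k1 r^2 times it, then the intrinsics apply), "R" (3x3) and "t" (3): a world point X has camera coordinates R X + t. Camera axes: x right, y down, z forward; pixel columns grow to the right and rows downward; lengths in m; the calibration is good to about 2 mm. A picture is of the moment at which its call begins. There is no depth.
A pose or a line that the arm cannot do raises arm.IKError and nothing moves.
- job_done(): hands the job in, once; it reports no verdict.
Trained networks look in the newest picture that a camera, given by its name, has taken for a name from the list of things; names that differ only in an ending like _2 or _b are one class to them, and where a whole thing is asked for, a point or a joint stands for the part that bears it (a point fixed in the world has none). Each returns a list of dicts, best first, with "conf" (0 to 1); they miss things now and then, are a little off and sometimes report something else, mostly with a low value. They report only what shows in the picture. A call takes as long as a camera call.
- spotter.masks_of(thing, camera): "mask" (400x640 bool, what is visible of it) and "extent" ([left, top, width, height] in pixels, round what is visible of it).
The state is a dict: "t": time; "qpos": joint angles; "joint_vel": joint speeds; "joint_efforts": joint torques, N m; "tcp_pos": TCP position; "ee_rot": TCP orientation; "wrist_force": force on the tool from outside, world axes, zero at the start; "ft_torque": the same for the moment, N m; "opening": opening from 0.0 (shut) to 1.0 (fully open).
Only numpy, scipy, OpenCV 4.12 (cv2) and the standard library are available. Lean on these libraries where they do the work, as an engineer would, in place of code of your own. Each camera call takes 0.05 s, during which the arm holds its last target. There are 200 camera calls.

TASK

Lift the white lid off the tilted orange tub by its black knob and set it down, knob up, in the middle of the green mat; then take the blue bearing block out of the tub and stand it on its foot inside the open carton. Set both down gently, never letting them drop, and do not bump the lamp bar that spans the tub. Leave the tape roll, the bottle and the parcel where they are.

Things in the scene. Friction and masses are not known exactly. Their poses are not given: they have to be found in the camera images.
- tub: Orange open tub on a low stand, fixed, mouth tilted 30 deg towards the robot. Outside 180 (up the slope) x 200 (y) x 97 deep, walls and bottom 5. Origin: on the bench below the mouth's centre, which is 143 higher; z vertical, y across the tub, x level towards its high side. Mouth normal (-0.5, 0, 0.866); rim's low side at x -78, height 98, high side at x 78, height 188.
- lamp: Aluminium lamp bar over the tub, fixed to move with it, same origin and axes. Bar 28 (x) x 330 (y) x 22, underside 343 above the bench, centred at x 15; two posts, diameter 14, at x 15, y -157 and 157. A vertical tool at the knob or in the tub hits it; a tool tilted along the mouth's normal passes in front.
- lid: Loose white lid on the tub, 180 (x) x 200 (y), 0.3 kg. Its 6 thick plate rests on the rim; below it an 8 high step (162 x 182) sits inside with 4 play. Central round black knob, diameter 36, from 22 to 48 above the origin, thin neck below. Origin: centre of the step's underside; z along the knob, tilted with the tub at the start. On the mat it rests on the step.
- bearing: Blue pillow-block bearing, 0.55 kg, in the tub under the lid. Foot 130 (x) x 46 (y) x 14; round upright housing, diameter 60, flat faces at y -17 and 17, its axis 42 above the underside, top at 72. Origin: centre of the foot's underside; z up through the housing. It starts on the tub's sloping floor, x up the slope, foot's end against the low wall.
- mat: Green rubber mat fixed on the bench, 220 (x) x 240 (y) x 4. Origin: centre of its underside, on the bench.
- carton: Open cardboard carton fixed on the bench, outside 208 (x) x 168 (y) x 80 high, walls and floor 4 thick; short flaps folded down outside its long sides. Origin: centre of its underside, on the bench.
- tape: Roll of brown tape lying flat, outer diameter 100, 48 high, loose. Origin: centre of its underside. Bystander.
- bottle: White bottle with red cap, diameter 66, 170 high, loose. Origin: centre of its underside. Bystander.
- parcel: Small brown parcel, 110 x 80 x 70 high, loose. Origin: centre of its underside. Bystander.

How it is judged:
By the outcome, as a careful person would: the job done as asked, in the order asked, and still so for the second after the job is handed in, with the robot touching nothing.
It also fails if it takes over 58 s, if anything falls off the work surface, if the arm or the gripper's body presses on something with over 40 N, if the wrist force passes 120 N, or if a joint passes its speed limit or range.

## Working session

There is one attempt and no reset: what is moved stays moved. The work goes in short steps, each a Python script; the robot and the scene stay as the last script left them, time stands still between calls to the robot, and variables do not carry over. Pictures are saved under pics/ and viewed, about 8 in all and at most 12, crops included, and the job is handed in when it is done.

```bash
ls; mkdir -p pics
python3 - <<'E'
from station import arm,cams,spotter
import cv2,numpy as np
for c in ["side","top"]:
    d=cams.read_camera(c); cv2.imwrite(f"pics/a_{c}.png",d["image"])
    print(c,d["fovy"],d["cx"],d["cy"],d["k1"],np.round(d["R"],4).tolist(),np.round(d["t"],4).tolist())
    for n in ["tub","lamp","lid","bearing","mat","carton","tape","bottle","parcel"]:
        r=spotter.masks_of(n,c)
        print(n,[(round(q["conf"],2),list(q["extent"])) for q in r[:2]])
print(arm.grip_depth,arm.read_state())
E
```

```text
pics
side 52.33101906701771 322.91295168546213 194.59973703863324 -0.031875921578202474 [[0.4093, 0.9124, 0.0057], [0.8654, -0.3863, -0.3191], [-0.2889, 0.1356, -0.9477]] [-0.1999, -0.4224, 1.2447]
tub [(0.89, [300.0, 227.3, 109.1, 69.0])]
lamp [(0.58, [270.1, 148.4, 170.3, 128.4])]
lid [(0.68, [293.3, 177.4, 107.4, 85.4]), (0.44, [266.0, 151.2, 173.8, 123.3])]
bearing []
mat [(0.98, [357.6, 78.8, 107.2, 86.2])]
carton []
tape [(0.83, [277.5, 162.0, 37.4, 40.2])]
bottle [(0.6, [460.8, 186.0, 43.2, 35.9]), (0.2, [207.8, 294.0, 45.2, 56.1])]
parcel [(0.66, [205.8, 294.2, 46.9, 56.3])]
top 56.64209933727677 318.712692736995 195.30711207121024 -0.07305448419071958 [[0.0044, -1.0, -0.0073], [-0.995, -0.0036, -0.0994], [0.0993, 0.0077, -0.995]] [0.0119, 0.5551, 0.9304]
tub [(0.83, [278.4, 121.2, 90.6, 13.1]), (0.68, [278.2, 149.7, 90.0, 61.1])]
lamp [(0.57, [228.4, 127.8, 194.2, 57.7])]
lid [(0.8, [281.0, 148.8, 85.1, 62.3])]
bearing []
mat [(0.68, [154.5, 217.7, 92.8, 89.8])]
carton [(0.98, [420.6, 226.7, 78.9, 86.2])]
tape [(0.85, [327.4, 224.6, 38.3, 40.6])]
bottle [(0.61, [165.1, 122.5, 40.9, 33.4])]
parcel [(0.95, [427.1, 113.2, 50.0, 54.1])]
0.0187 {'t': 1.0, 'qpos': array([-1.42309292e+00,  1.58397092e-01,  1.59697561e+00, -2.03749080e-05,
        1.38621499e+00, -2.10095578e-01]), 'joint_vel': array([ 0.00013422,  0.00024076, -0.00162096,  0.00019751,  0.0019227 ,
        0.00024354]), 'joint_efforts': array([-4.29847460e-04, -3.96016502e+01, -3.31706858e+01, -3.26696299e-04,
        6.47340057e-04, -8.55174449e-06]), 'tcp_pos': array([ 0.20134776, -0.53858253,  0.23131301]), 'ee_rot': array([-0.12583018, -0.69581407, -0.12582711,  0.69582834]), 'wrist_force': array([-0.26704629,  0.39904534,  0.11129091]), 'ft_torque': array([-0.00800901,  0.0063772 , -0.02750064]), 'opening': 0.9988668974316872}
```

View pics/a_side.png

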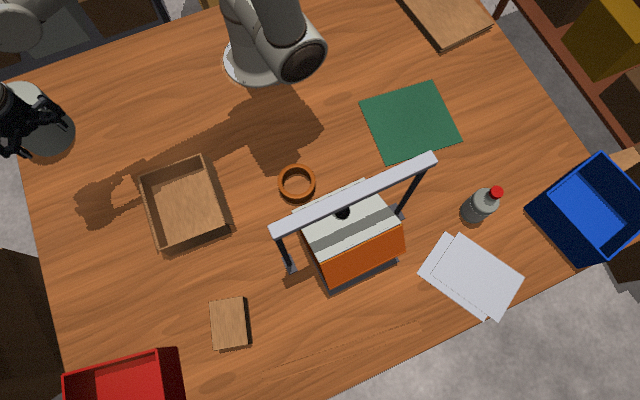

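View pics/a_top.png

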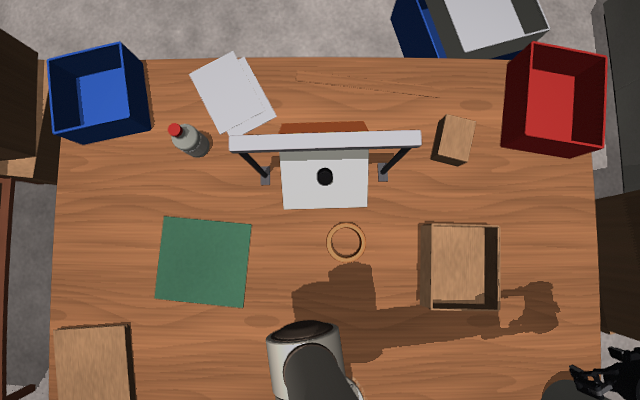

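```bash
cat > h.py <<'E'
from station import arm,cams,spotter,job_done
import cv2,numpy as np
from scipy.optimize import least_squares
from scipy.spatial.transform import Rotation as Rot
def K(d):
    f=200/np.tan(np.radians(d["fovy"])/2)
    return f
def proj(d,X):
    c=np.atleast_2d(X)@np.array(d["R"]).T+np.array(d["t"]); s=c[:,:2]/c[:,2:]
    s=s*(1+d["k1"]*(s**2).sum(1,keepdims=True))
    return s*K(d)+[d["cx"],d["cy"]]
def ray(d,p):
    u=(np.array(p,float)-[d["cx"],d["cy"]])/K(d); s=u.copy()
    for _ in range(10): s=u/(1+d["k1"]*(s**2).sum())
    R=np.array(d["R"]); return -R.T@np.array(d["t"]), R.T@np.array([*s,1.])
def tri(ds,ps):
    A=[];b=[]
    for d,p in zip(ds,ps):
        o,v=ray(d,p); v/=np.linalg.norm(v); P=np.eye(3)-np.outer(v,v); A.append(P);b.append(P@o)
    return np.linalg.lstsq(np.vstack(A),np.hstack(b),rcond=None)[0]
def place(q,X):  # q = x,y,yaw
    return Rot.from_euler('z',q[2]).apply(np.atleast_2d(X))+[q[0],q[1],0]
def fit(obs,q0):  # obs: list of (cam dict, model pts, pixels)
    r=least_squares(lambda q:np.hstack([(proj(d,place(q,M))-p).ravel() for d,M,p in obs]),q0,loss='soft_l1',f_scale=2)
    return r.x,np.round(r.fun.reshape(-1,2),1)
def shot():
    return {c:cams.read_camera(c) for c in("side","top")}
TL=Rot.from_euler('y',-30,degrees=True)   # lid/tub tilt: z -> (-.5,0,.866)
def lid_pts(X): # mouth-plane coords (x up slope, y, z normal from the rim plane) -> tub frame
    return TL.apply(np.atleast_2d(X))+[0,0,.143]
E
cat > f.py <<'E'
from h import *
D=shot()
s,t=D["side"],D["top"]
def dark(d,box):
    x,y,w,h=box; g=d["image"][y:y+h,x:x+w].max(2)<45
    n,l,st,c=cv2.connectedComponentsWithStats(g.astype(np.uint8)); i=1+st[1:,4].argmax(); return c[i]+[x,y],st[i]
ks,ss=dark(s,(332,205,22,18)); kt,st=dark(t,(310,165,30,25))
print("knob px",ks,ss,kt,st); kn=tri([s,t],[ks,kt]); print("knob",kn)
def hull4(d,c):
    spotter
    m=spotter.masks_of("mat",c)[0]["mask"].astype(np.uint8)
    k=max(cv2.findContours(m,0,2)[0],key=cv2.contourArea); return cv2.boxPoints(cv2.minAreaRect(k))
ms=np.array([[359,100],[432,80],[463,144],[387,165]]);mt=np.array([[164,216],[252,224],[244,308],[155,299]])
# mat corners: FL(x+,y+) ... in the top view left=+y, up=+x
M=np.array([[.11,.12,.004],[.11,-.12,.004],[-.11,-.12,.004],[-.11,.12,.004]])
qm,r=fit([(t,M,mt),(s,M[[3,0,1,2]],ms)],[.45,.2,0]); print("mat",qm,r.tolist())
C=np.array([[.104,.084,.08],[.104,-.084,.08],[-.104,-.084,.08],[-.104,.084,.08]])
ct=np.array([[431,223],[498,227],[499,311],[431,309]]);cs=np.array([[203,154],[231,236],[159,252],[139,173]])
best=None
for o in range(4):
    a=fit([(t,C,ct),(s,np.roll(C,o,0),cs)],[.45,-.2,0])
    if best is None or abs(a[1]).sum()<abs(best[1]).sum(): best=a
qc=best[0]; print("carton",qc,best[1].tolist())
L=np.array([[.001,.165,.365],[.001,-.165,.365],[.029,.165,.365],[.029,-.165,.365]])
P=lid_pts([[-.09,.1,.006],[-.09,-.1,.006]])
kp=lid_pts([[0,0,.029]])
qt,r=fit([(t,P,np.array([[281,210],[367,207.]])),(t,kp,kt[None]),(s,kp,ks[None])],[*kn[:2],0]); print("tub",qt,r.tolist())
np.savez("est.npz",m=qm,c=qc,t=qt)
V={c:cv2.resize(D[c]["image"],None,fx=4,fy=4,interpolation=cv2.INTER_CUBIC) for c in D}
def poly(c,X,col,close=True):
    cv2.polylines(V[c],[np.int32(np.round(proj(D[c],X)*4+1.5))],close,col,1)
a=np.linspace(0,6.283,30)
for c in D:
    poly(c,place(qm,M),(0,0,255)); poly(c,place(qc,C),(0,0,255)); 
    F=C*[.95,.95,0]+[0,0,.004]; F[:,0]=np.sign(C[:,0])*.1;F[:,1]=np.sign(C[:,1])*.08; poly(c,place(qc,F),(255,0,0))
    poly(c,place(qt,L[[0,1,3,2]]),(0,0,255)); poly(c,place(qt,L[[0,1,3,2]]-[0,0,.022]),(255,0,255))
    poly(c,place(qt,lid_pts([[-.09,.1,.006],[-.09,-.1,.006],[.09,-.1,.006],[.09,.1,.006]])),(0,255,0))
    poly(c,place(qt,lid_pts(np.c_[.018*np.cos(a),.018*np.sin(a),0*a+.040])),(0,255,255))
s1=V["side"][560:1200,1040:1800];t1=V["top"][440:920,860:1720]
cv2.imwrite("pics/b_side.png",s1[:600]);
A=cv2.resize(t1,(800,446)); cv2.imwrite("pics/b_top.png",A)
A=cv2.resize(V["top"][840:1280,600:2040],(800,244));B=cv2.resize(V["side"][280:1040,520:1880],(620,346)); B=np.pad(B,((0,0),(0,180),(0,0)))
cv2.imwrite("pics/b_mc.png",np.vstack([A,B]))
E
python3 f.py
```

```text
knob px [342.78947368 213.21052632] [  3   2  15  12 114] [324.55555556 176.10144928] [  8   3  15  17 207]
knob [0.58944986 0.0019876  0.13716508]
mat [ 0.38087156  0.3176542  -0.06198459] [[-1.0, 0.8], [-0.4, -0.9], [0.9, -0.4], [0.1, 1.0], [69.9, -22.9], [30.1, 58.9], [-77.9, 22.0], [-31.8, -63.9]]
carton [ 0.37923889 -0.34006572 -0.04346266] [[0.3, -1.5], [0.6, -2.5], [-1.6, -0.6], [-2.0, -0.7], [-1.3, -1.5], [-5.5, -11.1], [-0.1, -2.2], [-0.3, 1.7]]
tub [0.59933183 0.00245168 0.03149736] [[1.3, -1.3], [-0.4, -0.6], [-0.8, -0.5], [-1.1, -5.6]]
```

```bash
sed -i 's/M\[\[3,0,1,2\]\]/M[[2,3,0,1]]/; s/,(s,kp,ks\[None\])//' f.py; python3 f.py
```

```text
knob px [342.8125     213.19642857] [  3   2  15  12 112] [324.55555556 176.10144928] [  8   3  15  17 207]
knob [0.58944913 0.00201257 0.1372458 ]
mat [ 0.3835649   0.31951    -0.08957911] [[-0.4, -1.3], [-0.1, -0.6], [-1.1, -0.3], [-1.5, -1.4], [-2.3, 0.3], [-0.7, -1.9], [-0.3, -3.3], [-2.4, 0.9]]
carton [ 0.37923889 -0.34006572 -0.04346266] [[0.3, -1.5], [0.6, -2.5], [-1.6, -0.6], [-2.0, -0.7], [-1.3, -1.5], [-5.5, -11.1], [-0.1, -2.2], [-0.3, 1.7]]
tub [0.5974985  0.00238753 0.03288199] [[1.3, -0.5], [-0.4, 0.1], [-0.7, 0.4]]
```

View pics/b_side.png

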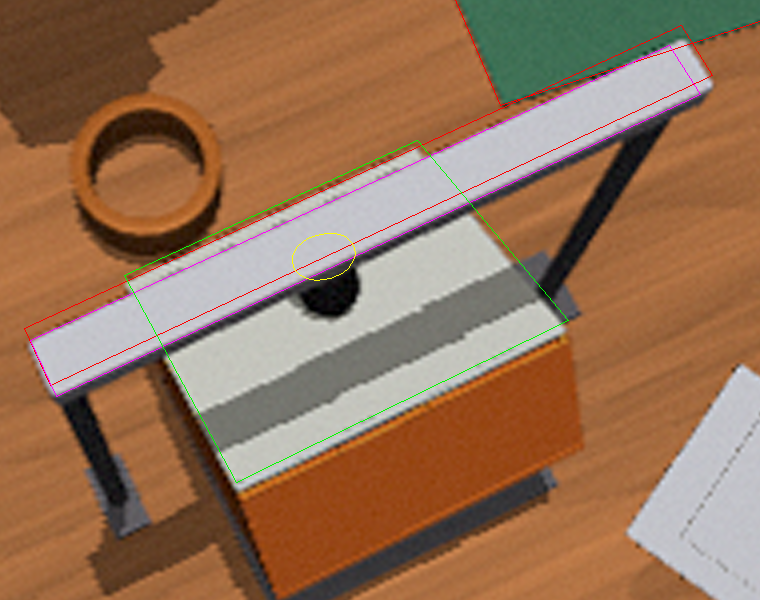

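View pics/b_top.png

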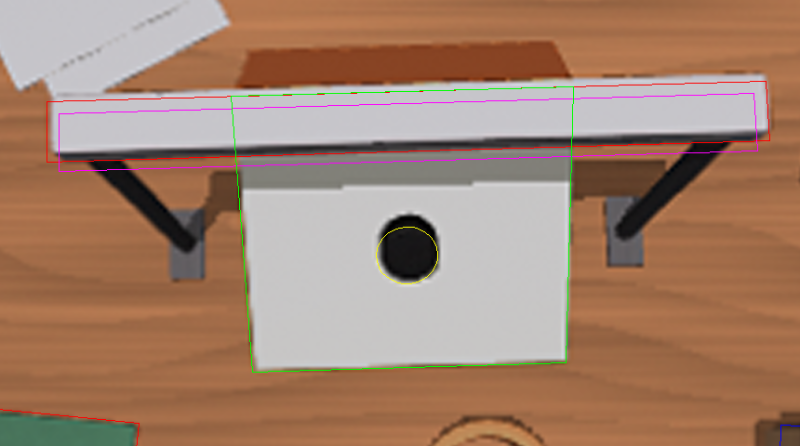

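View pics/b_mc.png

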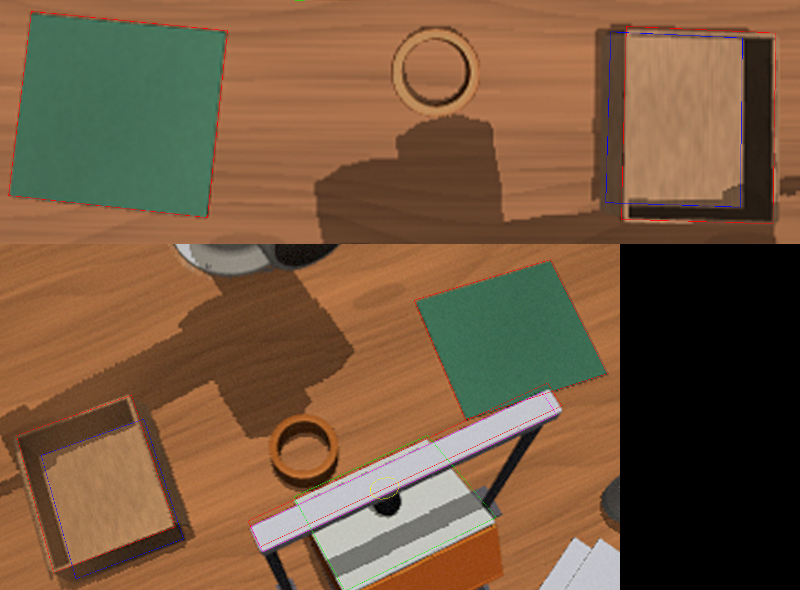

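```bash
cat > g.py <<'E'
from h import *
D=shot(); s,t=D["side"],D["top"]
S=lambda p:(np.array(p,float)+[1040-1.5,560-1.5])/4
T=lambda p:(np.array(p,float)*[860/800,480/446]+[860-1.5,440-1.5])/4
L=np.array([[.001,.165,.365],[.029,.165,.365],[.001,-.165,.365],[.029,-.165,.365]])
P=lid_pts([[-.09,.1,.006],[-.09,-.1,.006],[.09,-.1,.006],[.09,.1,.006]])
obs=[(s,L,S([[686,40],[712,80],[30,343],[53,390]])),(t,L,T([[52,152],[50,97],[768,129],[765,75]])[:]),
 (t,P[:2],T([[253,371],[567,361]])),(s,P[[0,2,3]],S([[415,150],[237,487],[568,328]]))]
from scipy.optimize import least_squares
f=lambda q:np.hstack([(proj(d,place(q,M)+[0,0,q[3]])-p).ravel() for d,M,p in obs])
r=least_squares(f,[.6,0,.03,0],loss='soft_l1',f_scale=1.5)
print(r.x); print(np.round(r.fun.reshape(-1,2),1).tolist() if r.fun.size%2==0 else 0)
r0=least_squares(lambda q:f([*q,0]),[.6,0,.03],loss='soft_l1',f_scale=1.5);print(r0.x,np.round(f([*r0.x,0]).reshape(-1,2),1).tolist())
print("lid low-left corner tri", tri([s,t],[S([415,150]),T([253,371])]), place(r.x[:3],P[:1])+[0,0,r.x[3]])
for z in(.04,.048): print(z,proj(t,place(r.x[:3],lid_pts([[0,0,z-.008]]))+[0,0,r.x[3]]),"top obs",T([408,248]))
e=dict(np.load("est.npz")); e["t"]=r.x; np.savez("est.npz",**e)
E
python3 g.py
```

```text
[ 0.60114746  0.00176817  0.03401682 -0.0033161 ]
[[-1.1, -1.4], [0.3, 1.1], [-0.7, -1.2], [0.1, 1.3], [-0.5, 0.9], [0.1, -0.2], [0.1, 1.2], [-0.1, -0.2], [0.2, -1.3], [-0.3, -1.2], [0.7, -0.6], [0.3, 0.7], [0.2, 0.0]]
[0.60111144 0.00155912 0.03427371] [[-0.8, -2.2], [0.6, 0.4], [-1.1, -1.6], [-0.3, 0.9], [-0.8, 0.6], [-0.3, -0.7], [0.7, 0.8], [0.5, -0.7], [0.1, -1.4], [0.0, -1.2], [0.7, -1.1], [0.2, 0.5], [0.4, -0.3]]
lid low-left corner tri [0.51427742 0.10016029 0.08808923] [[0.51685097 0.09895745 0.09988005]]
0.04 [[324.122839   175.55399494]] top obs [324.275     176.3514574]
0.048 [[324.20226115 176.8749811 ]] top obs [324.275     176.3514574]
```

```bash
cat >> h.py <<'E'
E_=dict(np.load("est.npz")) if __import__("os").path.exists("est.npz") else {}
G=arm.grip_depth
def quat(approach,jaw):
    X=np.array(approach,float);X/=np.linalg.norm(X);Y=np.array(jaw,float);Y-=X*(X@Y);Y/=np.linalg.norm(Y)
    q=Rot.from_matrix(np.c_[X,Y,np.cross(X,Y)]).as_quat(); return q[[3,0,1,2]]
def tubpose(x,y,z,sg=1):
    """grasp point in mouth-plane coords -> TCP pos, quat along the normal"""
    q=E_["t"]; g=place(q[:3],lid_pts([[x,y,z]]))[0]+[0,0,q[3]/2]
    Rz=Rot.from_euler('z',q[2]); a=Rz.apply(TL.apply([0,0,-1])); j=Rz.apply([0,sg,0])
    return g+G*a,quat(a,j)
def downpose(q,z,sg=1):
    j=Rot.from_euler('z',q[2]).apply([0,sg,0]); return np.array([q[0],q[1],z-G]),quat([0,0,-1],j)
E
python3 - <<'E'
from h import *
for sg in(1,-1):
    for n,p in dict(pre=tubpose(0,0,.13,sg),gr=tubpose(0,0,.031,sg),lift=tubpose(0,0,.08,sg),out=tubpose(-.15,0,.08,sg),brg=tubpose(-.02,0,-.04,sg),mat=downpose(E_["m"],.043,sg),mathi=downpose(E_["m"],.2,sg),car=downpose(E_["c"],.056,sg)).items():
        r=arm.inverse_kinematics(*p); print(sg,n,np.round(p[0],3),None if r is None else np.round(r,2))
E
```

```text
1 pre [ 0.546 -0.     0.238] [-0.32 -0.32  2.11  0.23  0.86 -2.04]
1 gr [0.595 0.002 0.152] [-0.28 -0.06  2.07  0.26  0.64 -2.06]
1 lift [0.571 0.001 0.194] [-0.3  -0.19  2.1   0.24  0.75 -2.05]
1 out [ 0.441 -0.004  0.119] [-0.46 -0.54  2.51  0.36  0.74 -2.28]
1 brg [0.613 0.002 0.081] [-0.27  0.12  2.06  0.33  0.48 -2.13]
1 mat [0.384 0.32  0.024] [ 0.45  0.24  1.96 -0.    0.94 -1.03]
1 mathi [0.384 0.32  0.181] [ 0.45  0.01  1.86 -0.    1.27 -1.03]
1 car [ 0.379 -0.34   0.037] [-0.97  0.24  1.92 -0.    0.98 -2.5 ]
-1 pre [ 0.546 -0.     0.238] [-0.32 -0.32  2.11  0.23  0.86  1.11]
-1 gr [0.595 0.002 0.152] [-0.28 -0.06  2.07  0.26  0.64  1.08]
-1 lift [0.571 0.001 0.194] [-0.3  -0.19  2.1   0.24  0.75  1.1 ]
-1 out [ 0.441 -0.004  0.119] [-0.46 -0.54  2.51  0.36  0.74  0.86]
-1 brg [0.613 0.002 0.081] [-0.27  0.12  2.06  0.33  0.48  1.01]
-1 mat [0.384 0.32  0.024] [ 0.45  0.24  1.96 -0.    0.94  2.11]
-1 mathi [0.384 0.32  0.181] [0.45 0.01 1.86 0.   1.27 2.11]
-1 car [ 0.379 -0.34   0.037] [-0.97  0.24  1.92 -0.    0.98  0.65]
```

```bash
cat >> h.py <<'E'
def snap(name,bs=(260,140,190,150),bt=(215,90,215,150)):
    D=shot(); o=[]
    for c,(x,y,w,h) in(("side",bs),("top",bt)): o.append(cv2.resize(D[c]["image"][y:y+h,x:x+w],(395,int(395*h/w)),interpolation=cv2.INTER_CUBIC))
    m=max(i.shape[0] for i in o); cv2.imwrite(f"pics/{name}.png",np.hstack([np.pad(i,((0,m-i.shape[0]),(0,5),(0,0))) for i in o])); return D
def st():
    s=arm.read_state(); print("t %.1f tcp %s F %s M %s op %.3f"%(s["t"],np.round(s["tcp_pos"],4),np.round(s["wrist_force"],1),np.round(s["ft_torque"],2),s["opening"])); return s
E
python3 - <<'E'
from h import *
arm.movep(*tubpose(0,0,.13,-1)); st()
p,q=tubpose(0,0,.075,-1); arm.movel(p,.15,ori=q); st()
snap("c")
E
```

```text
t 3.6 tcp [ 0.5457 -0.0008  0.2379] F [-0.1 -0.7  0.4] M [ 0.04  0.21 -0.01] op 1.001
t 4.1 tcp [0.573  0.0006 0.1902] F [-0.4  0.3  0.1] M [ 0.    0.2  -0.06] op 1.005
```

View pics/c.png

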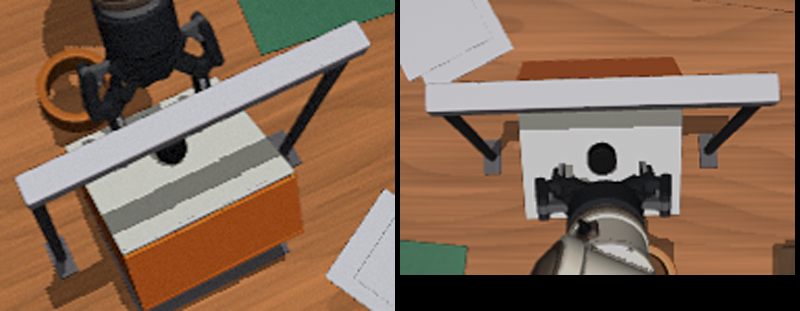

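Run:
```python
from h import *
p,q=tubpose(0,.001,.031,-1); print(arm.movel(p,.08,ori=q,f_stop=10)); st()
arm.set_gripper(0.0,70); arm.dwell(.2); st()
p,q=tubpose(0,.001,.041,-1); arm.movel(p,.05,ori=q); st()
p,q=tubpose(-.005,.001,.071,-1); arm.movel(p,.1,ori=q); st()
snap("d")
```

```text
False
t 4.9 tcp [0.5951 0.0025 0.1524] F [ 0.3 -0.4  0.1] M [ 0.01  0.15 -0.03] op 1.000
t 5.6 tcp [0.5951 0.0023 0.1528] F [-6.7 -0.3  5.4] M [-0.24  0.61 -0.11] op 0.403
t 6.0 tcp [0.5889 0.0027 0.1597] F [ 0.9 -0.8 -3.9] M [-0.02  0.63 -0.04] op 0.399
t 6.4 tcp [0.5705 0.0017 0.1838] F [-0.1  0.4 -4.2] M [-0.07  0.58 -0.01] op 0.398
```

View pics/d.png

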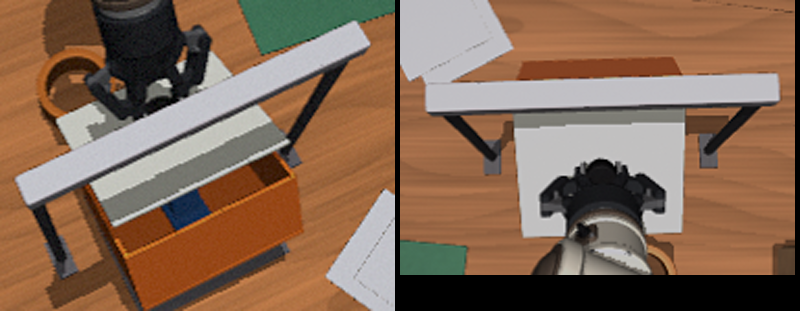

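Run:
```python
from h import *
s=st(); p=s["tcp_pos"]
arm.movel(p+[-.14,0,.04],.15); st()
m=E_["m"]
hi,q=downpose(m,.16,-1)
arm.movep(hi+[0,-.1,.04],q); st()
arm.movel(hi,.15,ori=q); s=st()
lo,_=downpose(m,.052,-1); print(arm.movel(lo,.1,f_stop=8)); st()
lo2,_=downpose(m,.036,-1); print("touch",arm.movel(lo2,.02,f_stop=4)); st()
snap("e",(300,50,220,180),(130,180,180,140))
```

```text
t 6.5 tcp [0.5703 0.0018 0.1832] F [ 0.5 -0.6 -3.9] M [-0.02  0.61  0.02] op 0.400
t 7.6 tcp [0.4305 0.0018 0.223 ] F [-0.6  0.2 -3.7] M [-0.02  0.62  0.02] op 0.400
t 8.5 tcp [0.384  0.2193 0.1811] F [ 0.5 -0.2 -4.5] M [ 0.02 -0.01  0.03] op 0.401
t 9.4 tcp [0.384  0.3188 0.1417] F [-0.7 -0.4 -3.1] M [ 0.02 -0.04  0.03] op 0.401
False
t 10.6 tcp [0.3842 0.3199 0.0341] F [ 1.3 -0.1 -4. ] M [-0.04 -0.06 -0.01] op 0.400
touch True
t 11.2 tcp [0.3836 0.3196 0.024 ] F [-0.4 -0.7  4. ] M [-0.07  0.07  0.04] op 0.402
```

View pics/e.png

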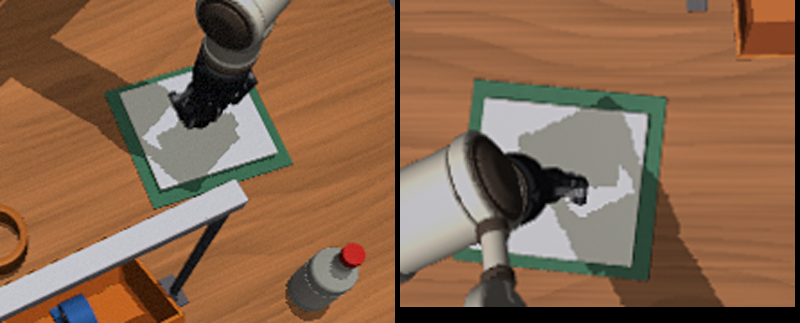

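Run:
```python
from h import *
arm.set_gripper(.8); st()
p,_=downpose(E_["m"],.17,-1); arm.movel(p,.15); st()
D=snap("f",(290,150,130,130),(265,90,120,120))
for c in D:
    for n in("bearing","lid"):
        r=spotter.masks_of(n,c); print(c,n,[(round(k["conf"],2),list(k["extent"])) for k in r[:2]])
    cv2.imwrite(f"f_{c}.png",D[c]["image"])
```

```text
t 11.7 tcp [0.3821 0.3188 0.0226] F [ 0.1 -0.   0.4] M [ 0.01  0.02 -0.02] op 0.805
t 12.7 tcp [0.3829 0.3192 0.1502] F [-0.1 -0.8  0.2] M [ 0.01 -0.   -0.06] op 0.801
side bearing [(0.56, [329.9, 211.5, 29.8, 43.5])]
side lid [(0.83, [367.5, 84.8, 84.7, 68.9])]
top bearing [(0.7, [316.2, 148.8, 17.9, 42.9])]
top lid [(0.91, [161.5, 225.5, 79.8, 76.0]), (0.72, [419.1, 225.4, 84.2, 86.6])]
```

View pics/f.png

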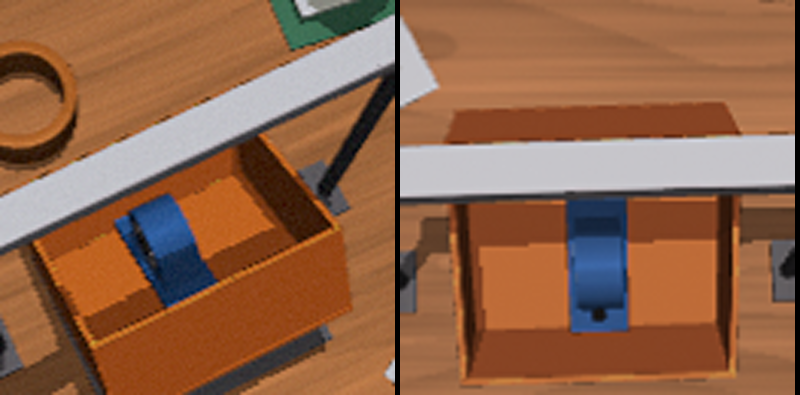

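```bash
cat > b.py <<'E'
from h import *
D=shot(); s,t=D["side"],D["top"]
S=lambda p:np.array(p,float)*130/395+[290-.4,150-.4]
T=lambda p:np.array(p,float)*120/395+[265-.4,90-.4]
q=E_["t"]
def W(b,X):
    X=Rot.from_euler('z',b[2]).apply(np.atleast_2d(X))+[b[0],b[1],-.092]
    return place(q[:3],lid_pts(X))+[0,0,q[3]/2]
lc=np.array([[-.065,.023,.014],[-.065,-.023,.014]])
def f(b):
    r=[(proj(t,W(b,lc))-T([[171,332],[228,330]])).ravel(),(proj(s,W(b,lc[1:]))-S([118,222])).ravel()]
    e=proj(t,W(b,[[.03,.023,.014],[.03,-.023,.014]])); r.append(e[:,0]-T([[168,200],[227,200]])[:,0]); return np.hstack(r)
r=least_squares(f,[-.02,0,0]); print(r.x,np.round(r.fun,1))
E_["b"]=r.x; np.savez("est.npz",**E_)
a=np.linspace(0,2*np.pi,40); V=[]
for c,(x,y,w,h) in(("side",(290,150,130,130)),("top",(265,90,120,120))):
    I=cv2.resize(D[c]["image"][y:y+h,x:x+w],(395,395),interpolation=cv2.INTER_CUBIC)
    def L(X,col): cv2.polylines(I,[np.int32((proj(D[c],W(r.x,X))+.4-[x,y])*395/w)],True,col,1)
    L([[-.065,.023,.014],[-.065,-.023,.014],[.065,-.023,.014],[.065,.023,.014]],(0,255,0))
    for k in(-.017,.017): L(np.c_[.03*np.cos(a),0*a+k,.042+.03*np.sin(a)],(0,255,255))
    V.append(I)
cv2.imwrite("pics/g.png",np.hstack(V))
E
python3 b.py
```

```text
[-0.01690778 -0.00321689 -0.0101126 ] [-0.6 -0.7  0.  -0.4 -1.3 -0.8 -0.5  0.2]
```

View pics/g.png

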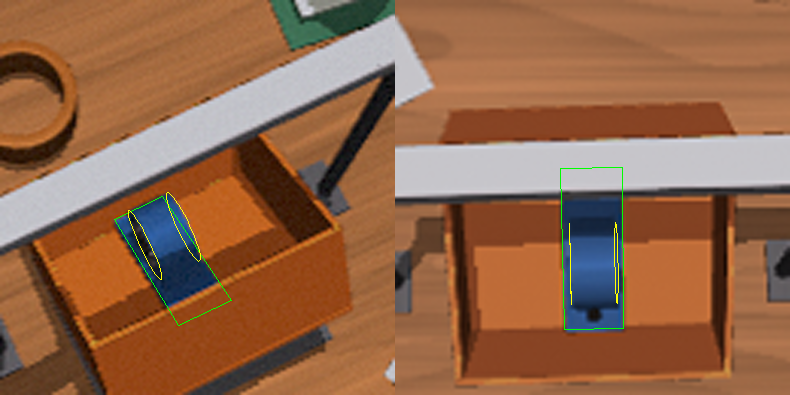

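Run:
```python
from h import *
b=E_["b"]
arm.movel([.383,.22,.25],.25)
p,q=tubpose(-.06,-.003,.14,-1); arm.movep(p,q); st()
p,q=tubpose(-.019,-.003,.07,-1); arm.movel(p,.15,ori=q); st()
p,q=tubpose(-.019,-.003,-.038,-1); print(arm.movel(p,.08,ori=q,f_stop=10)); s=st()
arm.set_gripper(0.,90); arm.dwell(.2); st()
snap("h",(290,150,130,130),(245,90,160,130))
p=s["tcp_pos"]; n=-Rot.from_quat(np.array(q)[[1,2,3,0]]).apply([1,0,0]); print(n)
arm.movel(p+n*.015,.04,ori=q); st()
arm.movel(p+n*.135,.12,ori=q); st()
```

```text
t 14.8 tcp [ 0.4886 -0.0039  0.2158] F [ 0.3  0.3 -0.3] M [-0.01  0.23 -0.01] op 0.801
t 15.5 tcp [ 0.5591 -0.0018  0.1763] F [ 0.3 -0.4  0.2] M [ 0.02  0.24 -0.06] op 0.802
False
t 17.0 tcp [ 0.6134 -0.0009  0.0833] F [0.4 0.6 0.5] M [-0.08  0.25 -0.03] op 0.796
t 17.6 tcp [ 0.6132 -0.0009  0.0833] F [-5.3 -1.5  5.9] M [-0.01  0.51  0.05] op 0.388
[-0.49971074 -0.01700513  0.8660254 ]
t 18.2 tcp [ 0.6057 -0.0011  0.0962] F [ 1.4  0.3 -1.7] M [ 0.02  0.23 -0.  ] op 0.389
t 19.4 tcp [ 0.5453 -0.003   0.1989] F [-0.3 -0.9 -4.6] M [-0.07  0.64  0.  ] op 0.387
```

View pics/h.png

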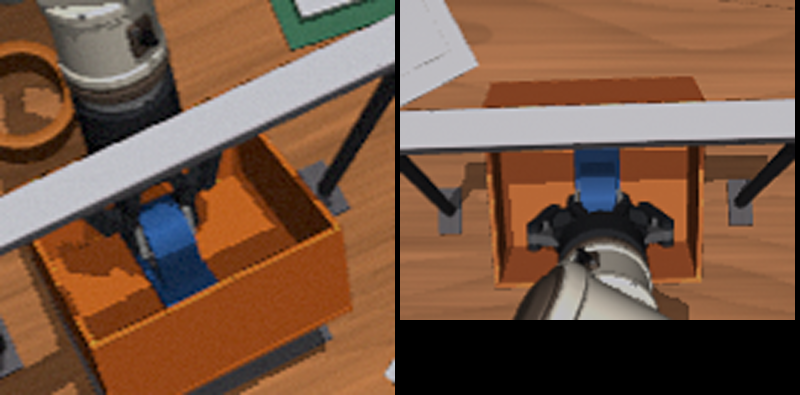

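Run:
```python
from h import *
s=arm.read_state(); p=s["tcp_pos"]
arm.movel(p+[-.13,0,.05],.18); st()
hi,q=downpose(E_["c"],.20,-1)
arm.movep(hi+[0,.12,.05],q); st()
arm.movel(hi,.15,ori=q); s=st()
F=[]; 
for _ in range(5): arm.dwell(.05); F.append(np.r_[arm.read_state()["wrist_force"],arm.read_state()["ft_torque"]])
print(np.round(np.mean(F,0),2))
D=shot(); a=np.linspace(0,2*np.pi,40)
g=np.array([*hi[:2],.20]); Rz=Rot.from_euler('z',E_["c"][2])
f4=np.array([[sx*.065,sy*.023,z] for sx in(-1,1) for sy in(-1,1) for z in(0,.014)])
out=[];B={};hull=[]
for c in D:
    h=cv2.cvtColor(D[c]["image"],cv2.COLOR_BGR2HSV); m=((h[...,0]>100)&(h[...,0]<125)&(h[...,1]>130)&(h[...,2]>30)).astype(np.uint8)
    c0=proj(D[c],g)[0].astype(int); k=np.zeros_like(m); cv2.circle(k,tuple(map(int,c0)),70,1,-1); B[c]=m&k
    print(c,B[c].sum(),cv2.boundingRect(B[c]),c0)
def sil(c,dx,pit,dz):
    X=[f4]+[np.c_[.03*np.cos(a),0*a+k,.042+.03*np.sin(a)] for k in(-.017,.017)]
    m=np.zeros((800,1280),np.uint8)
    for Y in(X[0],np.vstack(X[1:])):
        Y=(Y-[0,0,.052+dz])+[dx,0,0]; Y=Rz.apply(Rot.from_euler('y',pit).apply(Y))+g
        cv2.fillConvexPoly(m,cv2.convexHull(np.int32(proj(D[c],Y)*2+.5)),1)
    return m[::2,::2]
best=[]
for dx in np.arange(-.012,.0121,.003):
  for pit in np.radians(np.arange(-24,25,3)):
    v=0
    for c in D:
        S=sil(c,dx,pit,0); v+=(B[c]&(1-S)).sum()*3+(S&(1-B[c])).sum()
    best.append((v,dx,np.degrees(pit)))
best.sort(); print([tuple(np.round(b,3)) for b in best[:6]])
o=[]
for c in D:
    I=cv2.resize(D[c]["image"],None,fx=4,fy=4,interpolation=cv2.INTER_CUBIC); S=cv2.resize(sil(c,best[0][1],np.radians(best[0][2]),0),None,fx=4,fy=4)
    cv2.drawContours(I,cv2.findContours(S,0,2)[0],-1,(0,255,255),1)
    S=cv2.resize(sil(c,0,0,0),None,fx=4,fy=4); cv2.drawContours(I,cv2.findContours(S,0,2)[0],-1,(0,0,255),1)
    x,y=(proj(D[c],g)[0]*4).astype(int); x0=max(0,x-198);y0=max(0,y-250); o.append(np.pad(I[y0:y0+500,x0:x0+396],((0,max(0,500-(1600-y0))),(0,0),(0,0))))
cv2.imwrite("pics/i.png",np.hstack(o))
```

```text
t 20.3 tcp [ 0.4155 -0.003   0.2486] F [-0.6  0.5 -3.8] M [-0.02  0.66  0.  ] op 0.391
t 21.2 tcp [ 0.3797 -0.2193  0.2306] F [ 0.4  0.4 -5.1] M [ 0.08 -0.01  0.03] op 0.382
t 22.2 tcp [ 0.3795 -0.3395  0.1816] F [-0.2  0.9 -4.7] M [ 0.03 -0.02  0.03] op 0.385
[ 0.05 -0.05 -4.43 -0.01  0.01  0.  ]
side 0 (0, 0, 0, 0) [163 182]
top 892 (467, 240, 30, 59) [486 270]
[(np.float64(2026.0), np.float64(-0.003), np.float64(-6.0)), (np.float64(2031.0), np.float64(-0.003), np.float64(-3.0)), (np.float64(2033.0), np.float64(-0.0), np.float64(-3.0)), (np.float64(2035.0), np.float64(-0.0), np.float64(0.0)), (np.float64(2036.0), np.float64(-0.006), np.float64(-9.0)), (np.float64(2039.0), np.float64(-0.006), np.float64(-6.0))]
```

View pics/i.png

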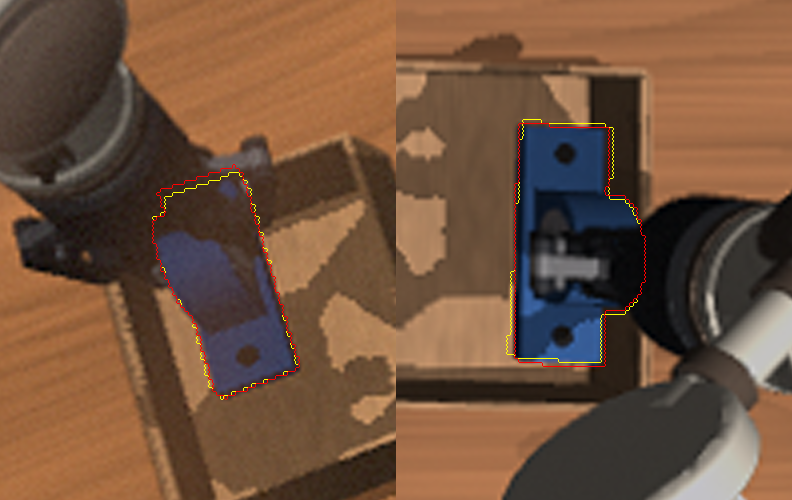

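The bearing hangs level: the model outline at pitch 0 matches it in both views, and it sits over the carton's interior. I'll lower it now.

Run:
```python
from h import *
c=E_["c"]
p,_=downpose(c,.070,-1); print(arm.movel(p,.12,f_stop=10)); st()
p,_=downpose(c,.046,-1); print("touch",arm.movel(p,.02,f_stop=4)); st()
arm.dwell(.2); s=st()
arm.set_gripper(.75); arm.dwell(.2); st()
p,_=downpose(c,.16,-1); arm.movel(p,.08); st()
arm.movel(p+[-.02,.22,.1],.25); st()
D=shot(); cc=place(c,[[0,0,.004]])[0]; a=np.linspace(0,2*np.pi,40)
for k in D:
    cv2.imwrite(f"end_{k}.png",D[k]["image"])
    for n,X in(("bearing",None),("lid",None),("tape",None),("bottle",None),("parcel",None),("lamp",None)):
        r=spotter.masks_of(n,k); print(k,n,[(round(q["conf"],2),list(q["extent"])) for q in r[:2]])
    X=np.vstack([np.array([[sx*.065,sy*.023,z] for sx in(-1,1) for sy in(-1,1) for z in(0,.014)]),*[np.c_[.03*np.cos(a),0*a+y,.042+.03*np.sin(a)] for y in(-.017,.017)]])
    P=proj(D[k],place(c,X)+[0,0,.004]); print("  bearing model",np.round(np.r_[P.min(0),np.ptp(P,0)],1))
    m=E_["m"]; X=np.array([[sx*.09,sy*.1,z] for sx in(-1,1) for sy in(-1,1) for z in(.012,.018)])
    P=proj(D[k],place(m,X)); print("  lid model",np.round(np.r_[P.min(0),np.ptp(P,0)],1))
    h=cv2.cvtColor(D[k]["image"],cv2.COLOR_BGR2HSV)
    B=((h[...,0]>100)&(h[...,0]<130)&(h[...,1]>90)&(h[...,2]>25)).astype(np.uint8); B[:, :100]=0;B[:130]=0;x=proj(D[k],cc)[0].astype(int); w=np.zeros_like(B);cv2.circle(w,tuple(map(int,x)),60,1,-1);B&=w
    print("  blue",B.sum(),cv2.boundingRect(B))
```

```text
False
t 23.8 tcp [ 0.3797 -0.3408  0.0522] F [ 0.6  0.3 -4.9] M [-0.02 -0.03 -0.01] op 0.388
touch True
t 24.5 tcp [ 0.3793 -0.3402  0.0388] F [ 0.4 -0.8  3.7] M [ 0.08 -0.02  0.03] op 0.390
t 24.7 tcp [ 0.3793 -0.3402  0.0388] F [ 1.1 -0.1  5.3] M [ 0.04 -0.13  0.01] op 0.391
t 25.3 tcp [ 0.3782 -0.3385  0.0373] F [-0.3 -1.1  0.7] M [ 0.05  0.02 -0.02] op 0.750
t 26.8 tcp [ 0.379  -0.3397  0.1406] F [-0.3 -0.3 -0.2] M [0.   0.03 0.05] op 0.748
t 27.9 tcp [ 0.359  -0.1206  0.2406] F [-0.2 -0.6  0.2] M [-0.    0.02 -0.03] op 0.751
side bearing [(0.61, [170.2, 183.4, 31.9, 52.3])]
side lid [(0.81, [365.8, 86.0, 86.6, 69.5])]
side tape [(0.84, [277.1, 162.1, 37.7, 43.9])]
side bottle [(0.71, [460.7, 188.5, 43.0, 38.0]), (0.46, [173.1, 183.8, 30.2, 54.0])]
side parcel [(0.85, [205.2, 295.3, 47.1, 54.3])]
side lamp [(0.6, [267.5, 148.0, 172.8, 128.0])]
  bearing model [173.9 182.   31.5  51.2]
  lid model [365.8  82.7  89.1  73.6]
  blue 580 (175, 184, 30, 49)
top bearing [(0.93, [444.0, 237.0, 26.5, 51.6]), (0.63, [160.2, 225.5, 79.6, 75.8])]
top lid [(0.85, [160.5, 222.6, 81.3, 79.9])]
top tape [(0.74, [329.7, 224.7, 36.8, 37.5])]
top bottle [(0.84, [164.8, 123.7, 46.7, 35.9])]
top parcel [(0.97, [428.6, 112.1, 50.1, 55.1])]
top lamp [(0.96, [229.5, 129.5, 193.3, 57.4])]
  bearing model [444.2 238.2  26.4  51.4]
  lid model [159.4 222.7  83.6  77.4]
  blue 905 (446, 239, 25, 50)
```

```bash
python3 -c "
from station import job_done
print(job_done())"
```

```text
the job is handed in; nothing more can be done
None
```

I put the lid, knob up, in the middle of the green mat and stood the bearing on its foot inside the carton. I handed the job in at about 28 s of the 58 s allowed; no verdict was reported.

- **Lid:** I gripped the knob with the tool tilted along the mouth's normal and drew the lid out in front of the lamp bar. I lowered it until a light touch, which came within 1 mm of the expected height, then released it.
- **Bearing:** I lifted it by its housing the same way. It hung level in both views, touched the carton floor within about 2 mm of the expected height, and I then released it.
- **Last checks:** The bearing's outline agrees with an upright bearing at the planned spot to about 2 px in both views. The lid's detected outline agrees with a centred lid to about 4 px. The tape, bottle, parcel and lamp are where they were, within the networks' scatter of a few pixels. The largest contact force I read was about 9 N.
- **Disagreements:**
  - The first two-view height of the knob was about 3 cm low because the lamp bar hid part of it in the side view. I used a fit to the lid and lamp corners instead.
  - One lid corner triangulated about 12 mm low against that fit.
  - The wrist read about 4.4 N for the held bearing, where 0.55 kg should give 5.4 N.
  - My colour mask found no blue in the side view while the bearing was held, so I judged that it was level there from the picture overlay.
  - After the release I checked the bearing by outlines only, because my picture views were used up.

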